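# Put the four condiments back on their own coasters

## Robot

A 6-joint arm with a two-finger parallel gripper is mounted at the origin on a cart in front of the work surface, level with it; the furniture and walls round the work are solid. World frame = base frame: x ahead of the robot, y to its left, z up, the work surface at z = 0. Lengths are in mm, angles in rad, forces in N, time in s.
With the tool pointing down it reaches from about 375 to 975 mm from the base axis. Payload 3.8 kg.
Tool frame: the origin (TCP) lies on the mounting face of the last link; the fingertips stand 166 mm ahead of it and the grasp point (between the pads) lies 147 mm ahead of it; z points along the fingers, y is the line along which they close (so a half turn about z gives the same grasp; the last joint's range is limited). The gripper opens to 88 mm and grips with 3 to 60 N. Pads are 18 mm wide; open, the fingers measure 123 mm over their backs; the gripper's body (75 mm by 187 mm) begins 45 mm behind the grasp point.
Start: joints at [1.106, 0.264, 1.604, -0, 1.274, -0.037], TCP at [280.035, 614.166, 404.706] pointing down, gripper open.
Joint ranges: [-2.63, 2.63], [-0.94, 2.18], [0.31, 2.57], [-1.31, 4.45], [0, 2.66], [-2.55, 2.55]. Speed limits (rad/s): [2.57, 2.57, 3.14, 3.14, 3.14, 3.14].

## Interface

Orientations are given as a unit quaternion [w, x, y, z].
In Python, from bench import env gives the robot as it stands. The module is installed in compiled form; this text tells all that it offers.
- The arm moves only by the tool jog_arm, never from a script. Its argument "deltas" is a list that holds one entry, the list of rows, each a list of 4 numbers: the shift along the tool's x, y, z in m, then the turn about the tool's z in degrees. In form: [[[dx, dy, dz, spin], ...]]. A call has 1 to 5 rows; each row shifts and turns the commanded pose from where the row before left it, along the tool's axes as they then stand; what a row does not reach is not made up. A row lasts 1/8 s, in which the tool goes at most 62.5 mm and 10.7 degrees, less where a joint would pass 70% of its speed; a pose out of reach is approached as far as the arm can. A call is refused whole if a number of a shift passes 0.0625 or a number of a turn 10.7, either way. A call with a gripper value outside its range is refused whole. "fingers" is the closure, from -1 (fully open) to 1 (shut), set as the call begins (left out, the last holds). The fingers move at their own pace and stop on an object; "newtons" is the grip in N (left out, the last holds). Time passes only in rows, so rows that do not move let the fingers close. It gives the time, the measured TCP pose, the force, the opening and the grip force at its end, in the units of the state.
- env.read_state(): the state, without advancing time (a new reading comes with each control period).
- env.camera(name): name is "scene" or "side" or "wrist"; returns a dict with "img" (420x560x3 uint8, blue, green, red), "fx", "fy", "cx", "cy" (pixels), "rvec" (rotation vector, rad) and "tvec" (3), from world to camera coordinates, as OpenCV has them; the wrist camera has in their place "mount" (4x4, takes a point from camera to tool coordinates, whose origin is the TCP and whose axes are the flange's). Camera axes: x right, y down, z forward; pixel columns grow to the right and rows downward; lengths in mm; the calibration is good to about 2 mm. A picture is of the moment at which its call begins: read the wrist's pose just before it. There is no depth.
- env.close_job(): hands the job in; it is judged then, once.
The state is a dict: "time": time; "qpos": joint angles; "dq": joint speeds; "effort": joint torques, N m; "position": TCP position; "eef_rot": TCP orientation; "ft_force": force on the tool from outside, world axes, zero at the start; "moment": the same for the moment, N m; "gripper_width": opening from 0.0 (shut) to 1.0 (fully open); "gripper_force": force on a finger pad.
Only numpy, scipy, OpenCV 4.12 (cv2) and the standard library are available. Lean on these libraries where they do the work, as an engineer would, in place of code of your own. Each camera call takes 0.05 s, during which the arm holds its last target. There are 200 camera calls.

## Task

The four condiments have been put back on the wrong coasters. Move each to the middle of its own and leave it standing upright there: the pepper mill on the square coaster, the salt shaker on the triangular one, the honey jar on the round one and the spice jar on the oblong one. Every coaster is taken, but you may use the empty cross-shaped trivet beside them as a spare place on the way; knock nothing over and leave the mug where it is.

Things in the scene. Friction and masses are not known exactly. Their poses are not given: they have to be found in the camera images.
- pepper_mill: Tall dark-wood pepper mill, loose, upright, 58 mm across the foot, 170 mm tall, under 0.3 kg. Origin: centre of its underside, z up. Its knob-like head, about 48 mm across, from 123 to 159 mm above the origin, is rigid and does not turn; above it a small metal button 12 mm across. Grip the head about 140 mm above the origin, or the body, which is at most 58 mm wide.
- salt_shaker: Short salt shaker, loose, upright: round glass body 44 mm across up to 70 mm, then a domed metal top that narrows to 34 mm; 90 mm tall, under 0.2 kg. Origin: centre of its underside, z up. Grip the body about 48 mm above the origin.
- honey_jar: Squat broad honey jar with a wide screw lid, loose, upright: glass body 56 mm wide along its x axis and 62 mm along its y axis, 86 mm tall, under 0.55 kg. Origin: centre of its underside, z up. Grip across its x axis about 58 mm above the origin.
- spice_jar: Slender round spice jar with a flat-topped screw cap as broad as the jar, loose, upright: 45 mm across, 108 mm tall, under 0.2 kg. Origin: centre of its underside, z up. Grip about 75 mm above the origin.
- coaster_square: Pale wooden coaster, square, 84 x 84 x 10 mm. Fixed to the worktop. Origin: centre of its underside; top face flat, 10 mm above the origin; z up.
- coaster_triangle: Pale wooden coaster, equilateral triangle with sides of 107 mm, 10 mm thick. Fixed to the worktop. Origin: centre of its underside; top face flat, 10 mm above the origin; z up (the centre of the triangle, 62 mm from each corner).
- coaster_round: Pale wooden coaster, round disc, 90 mm across, 10 mm thick. Fixed to the worktop. Origin: centre of its underside; top face flat, 10 mm above the origin; z up.
- coaster_oblong: Pale wooden coaster, oblong, 120 mm along its x axis (which points roughly away from the robot) and 62 mm along its y axis, 10 mm thick. Fixed to the worktop. Origin: centre of its underside; top face flat, 10 mm above the origin; z up.
- trivet: Pale wooden trivet shaped like a plus sign: two crossed bars, each 100 x 36 mm, 10 mm thick. Empty at the start: the spare place. Fixed to the worktop. Origin: centre of its underside; top face flat, 10 mm above the origin; z up (where the bars cross). It and the coasters lie side by side along the front of the worktop, centres at least 118 mm apart, in any order.
- mug: Striped mug with handle, loose, 90 mm across and 88 mm tall, behind the coasters. Origin: centre of its underside. A bystander: leave it. Near it a coffee machine and, from 430 mm above the worktop upward, wall cabinets stand 80 mm or more behind the centres of the coasters: lift no higher than needed (an underside 200 mm above the worktop clears all the condiments).
There are look-alikes about, which are no part of the job. Leave any purple look-alike of the honey_jar alone.

How it is judged:
By the outcome, as a careful person would: the job done as asked, in the order asked, and still so for the second after the job is handed in, with the robot touching nothing.
It also fails if it takes over 144 s, if anything falls off the work surface, if the arm or the gripper's body presses on something with over 40 N, if the wrist force passes 120 N, or if a joint passes its speed limit or range.

## Working session

There is one attempt and no reset: what is moved stays moved. The work goes in short steps, Python scripts to look and compute and a tool call to move; the robot and the scene stay as the last step left them, time stands still between calls to the robot, and variables do not carry over. Pictures are saved under pics/ and viewed, at most 14 in all, crops included, and the job is handed in when it is done.

Besides the shell and the picture viewer there is one more tool, called after ">>>" as name(argument=value, ...) on one line, values as JSON. jog_arm: Moves the arm, as the interface text tells. Its arguments: {"type":"object","properties":{"deltas":{"type":"array","items":{"type":"array","items":{"type":"array","items":{"type":"number"}}}},"fingers":{"type":"number"},"newtons":{"type":"number"}},"required":["deltas"]}

```bash
mkdir -p pics
cat > h.py <<'E'
import numpy as np, cv2
from bench import env
def ray(c,uv,z):
    R=cv2.Rodrigues(np.array(c["rvec"],float))[0];t=np.array(c["tvec"],float).ravel()
    o=-R.T@t; d=R.T@np.array([(uv[0]-c["cx"])/c["fx"],(uv[1]-c["cy"])/c["fy"],1])
    return o+d*(z-o[2])/d[2]
def proj(c,p):
    K=np.array([[c["fx"],0,c["cx"]],[0,c["fy"],c["cy"]],[0,0,1.]])
    return cv2.projectPoints(np.array(p,float).reshape(-1,3),np.array(c["rvec"],float),np.array(c["tvec"],float),K,None)[0].reshape(-1,2)
E
python3 - <<'E'
from h import *
import pickle
s=env.read_state();print(s)
for n in["scene","side","wrist"]:
    c=env.camera(n);pickle.dump(c,open(n+"0.pkl","wb"));cv2.imwrite(f"pics/{n}0.png",c["img"])
    print(n,{k:v for k,v in c.items() if k!="img"})
E
```

```text
{'time': 0.0, 'qpos': array([ 1.10609268e+00,  2.64729635e-01,  1.60532510e+00, -9.47510342e-06,
        1.27375399e+00, -3.68933848e-02]), 'dq': array([-0.00050744,  0.00048599,  0.00042488, -0.00037886, -0.00037037,
       -0.00011528]), 'effort': array([-2.29118254e-03, -5.02112603e+01, -3.56871951e+01,  7.25178584e-02,
        2.93620722e-02, -1.75826654e-04]), 'position': array([279.89020424, 613.86290618, 403.42988643]), 'eef_rot': array([-2.70603261e-04,  2.12276148e-01,  9.77209092e-01, -1.07449620e-03]), 'ft_force': array([-0.01371203, -0.62477609, -0.2415118 ]), 'moment': array([-0.0358603 , -0.01230856, -0.04024905]), 'gripper_force': 0.0, 'gripper_width': 0.9971343930468024}
scene {'fx': 404.37007539504793, 'fy': 404.37007539504793, 'cx': 283.5647964180705, 'cy': 209.11920306145058, 'rvec': array([ 2.24324541, -0.98791688,  0.3565612 ]), 'tvec': array([-279.70014943,  402.84805744,  661.0467914 ])}
side {'fx': 395.5120137520484, 'fy': 395.5120137520484, 'cx': 278.56264312027855, 'cy': 214.28371390541983, 'rvec': array([ 2.14786133, -1.72254032,  0.41934647]), 'tvec': array([-25.15627626, 525.71959173, 727.5591764 ])}
wrist {'fx': 330.4550477327719, 'fy': 330.4550477327719, 'cx': 269.7601489199743, 'cy': 214.11599055123037, 'mount': array([[ 8.99089010e-04, -9.59546413e-01, -2.81549061e-01,
         7.34613931e+01],
       [ 9.99999225e-01,  6.20093930e-04,  1.08002280e-03,
        -2.08250281e-01],
       [-8.61745144e-04, -2.81549814e-01,  9.59546226e-01,
         2.00016163e+01],
       [ 0.00000000e+00,  0.00000000e+00,  0.00000000e+00,
         1.00000000e+00]])}
```

View pics/scene0.png

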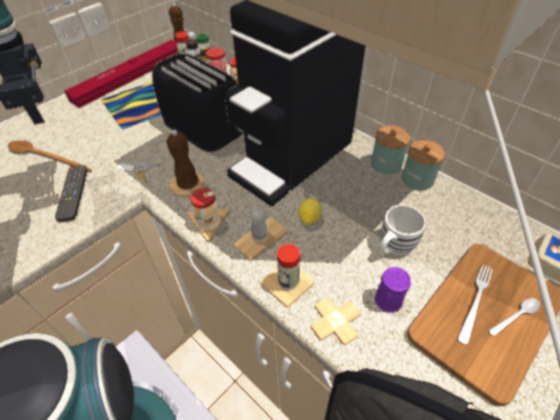

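View pics/side0.png

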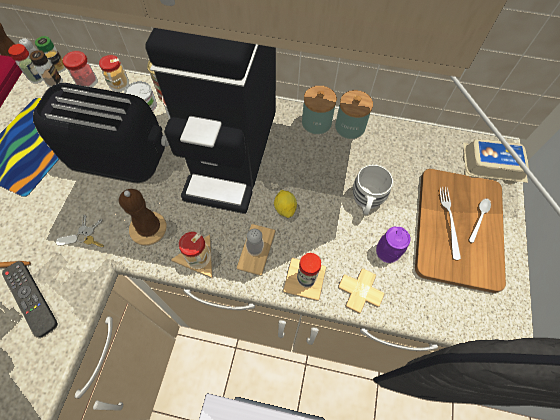

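View pics/wrist0.png

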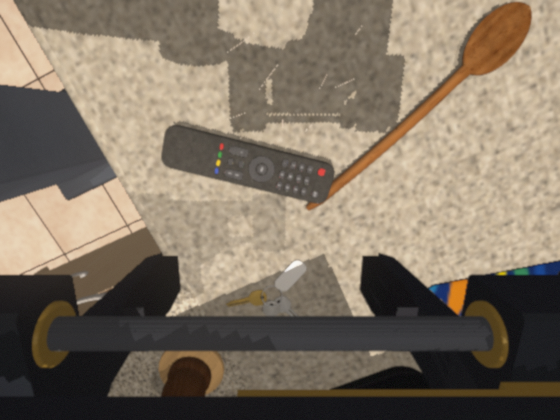

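The scene shows the mill on the round coaster (scene 185,165; side 143,215), the honey jar on the triangle (205,208; 192,250), and the salt on the oblong (260,230; 255,245). The spice jar is on the square (288,275; 310,275), and the trivet is empty (335,320; 360,290). The look-alikes are the purple jar (392,290; 393,243), which is to be left alone, and the shelf items at the back (scene 175–240, 20–70). The four on coasters are the ones meant. Next I'll check an enlarged crop.

Run:
```python
from h import *
import pickle
S=pickle.load(open("scene0.pkl","rb"));D=pickle.load(open("side0.pkl","rb"))
a=cv2.resize(S["img"][125:345,150:365],None,fx=2,fy=2,interpolation=cv2.INTER_CUBIC)
b=cv2.resize(D["img"][180:320,110:390],None,fx=2.8,fy=2.8,interpolation=cv2.INTER_CUBIC)
cv2.imwrite("pics/sc.png",a);cv2.imwrite("pics/sd.png",b)
def both(n,us,ud,z): print(n,ray(S,us,z).round(0)[:2],ray(D,ud,z).round(0)[:2])
both("trivet",(336,321),(361,291),10)
both("spicetop",(289,252),(311,262),118)
both("salttop",(259,212),(254,231),100)
both("honeytop",(203,194),(192,240),96)
both("milltop",(180,138),(127,193),180)
for n,u in dict(machL=(183,200),machR=(246,208),tipL=(186,178),mug=(368,205)).items():print(n,ray(D,u,20).round(0))
```

```text
trivet [ 428. -127.] [ 426. -123.]
spicetop [433.   2.] [430.   2.]
salttop [476. 130.] [479. 136.]
honeytop [432. 265.] [431. 262.]
milltop [467. 368.] [471. 397.]
machL [557. 341.  20.]
machR [570. 182.  20.]
tipL [620. 354.  20.]
mug [ 645. -111.   20.]
```

View pics/sd.png

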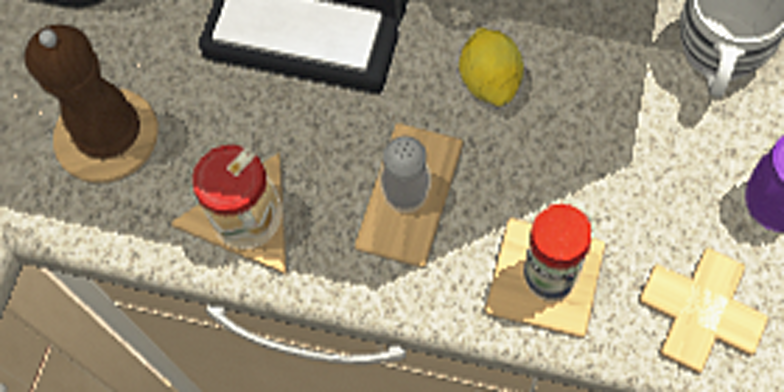

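View pics/sc.png

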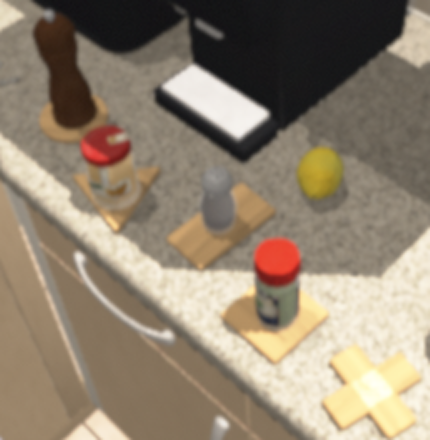

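The crops confirm which item is on which coaster: the honey lid is red (crop 230,178), so it isn't the purple one. My plan is spice→trivet, mill→square, honey→round, salt→triangle, then spice→oblong. First I'll align the tool so it closes along world x, then survey with the wrist camera.

>>> jog_arm(deltas=[[[0, 0, 0, 10.7], [0, 0, 0, 10.7], [0, 0, 0, 10.7], [0, 0, 0, 10.7], [0, 0, 0, 10.7]]], fingers=-1)

```text
time: 0.78
position: [279.9, 614.0, 404.1]
eef_rot: [0.0, 0.632, 0.775, -0.0]
ft_force: [-0.8, 0.4, -0.8]
gripper_width: 1.003
gripper_force: 0.0
```

>>> jog_arm(deltas=[[[0, 0, 0, 10.7], [0, 0, 0, 1.3], [0, 0.055, 0, 0], [0, 0.055, 0, 0], [0, 0.05, 0, 0]]])

```text
time: 1.4
position: [441.5, 614.0, 404.5]
eef_rot: [0.0, 0.706, 0.708, -0.0]
ft_force: [-0.1, -0.9, 0.8]
gripper_width: 0.997
gripper_force: 0.0
```

>>> jog_arm(deltas=[[[-0.06, 0, 0, 0], [-0.06, 0, 0, 0], [-0.06, 0, 0, 0], [-0.06, 0, 0, 0], [-0.06, 0, 0, 0]]])

```text
time: 2.02
position: [439.7, 312.3, 404.6]
eef_rot: [0.0, 0.706, 0.708, 0.0]
ft_force: [1.0, -0.4, 0.5]
gripper_width: 1.001
gripper_force: 0.0
```

```bash
cat >> h.py <<'E'
from scipy.spatial.transform import Rotation as Rn
import pickle
def wcam(name=None):
    s=env.read_state();c=env.camera("wrist")
    q=s["eef_rot"];T=np.eye(4);T[:3,:3]=Rn.from_quat([q[1],q[2],q[3],q[0]]).as_matrix();T[:3,3]=s["position"]
    M=np.linalg.inv(T@c["mount"]);c["rvec"]=cv2.Rodrigues(M[:3,:3])[0];c["tvec"]=M[:3,3]
    if name: cv2.imwrite(f"pics/{name}.png",c["img"]);pickle.dump(c,open(name+".pkl","wb"))
    return c
E
python3 -c "
from h import *
wcam('w1')"
```

>>> jog_arm(deltas=[[[-0.06, 0, 0, 0], [-0.06, 0, 0, 0], [-0.06, 0, 0, 0], [0, 0, 0, 0]]])

```text
time: 2.58
position: [439.8, 131.1, 404.7]
eef_rot: [0.0, 0.708, 0.706, -0.0]
ft_force: [0.9, 0.7, -0.3]
gripper_width: 1.0
gripper_force: 0.0
```

```bash
python3 -c "
from h import *
wcam('w2')"
```

>>> jog_arm(deltas=[[[-0.06, 0, 0, 0], [-0.06, 0, 0, 0], [-0.06, 0, 0, 0], [-0.06, 0, 0, 0], [0, 0, 0, 0]]])

```text
time: 3.25
position: [440.6, -107.9, 404.9]
eef_rot: [0.0, 0.708, 0.706, 0.0]
ft_force: [0.1, 1.2, 0.3]
gripper_width: 0.998
gripper_force: 0.0
```

```bash
python3 -c "
from h import *
wcam('w3')
I=[cv2.resize(cv2.imread(f'pics/w{i}.png')[:300],(400,214)) for i in (1,2,3)]
a=np.hstack([cv2.imread(f'pics/w{i}.png')[:300,90:490] for i in (1,2)]);b=np.hstack([cv2.imread('pics/w3.png')[:300,90:490],np.zeros((300,400,3),np.uint8)])
cv2.imwrite('pics/wm.png',np.vstack([a,b]))"
```

```text
(no output)
```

View pics/wm.png

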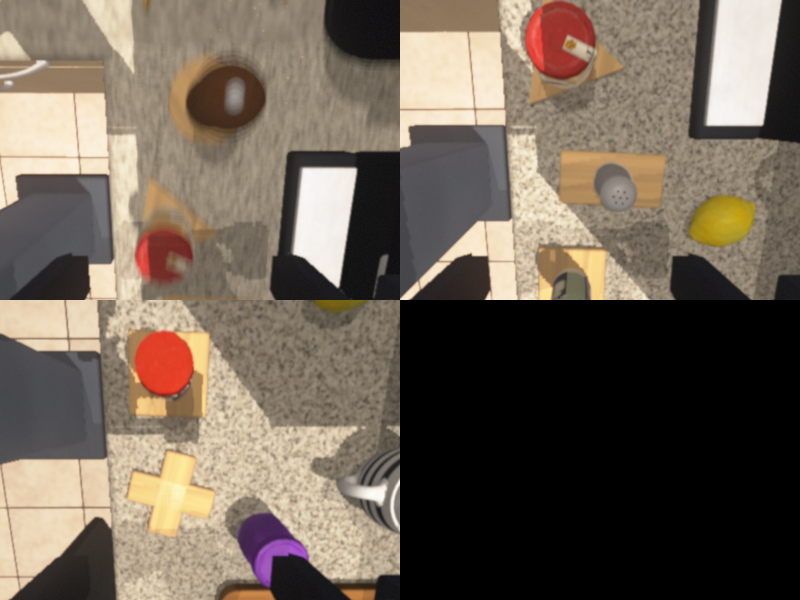

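The wrist pictures show (full-image pixels) the oblong at (302,180), the square at (260,75), the trivet at (260,193), the spice cap at (255,63), the honey lid at (250,40) in w2, and the salt top at (307,193). The purple jar is at (360,250) in w3 and I'll leave it. Now to measure.

```bash
cat >> h.py <<'E'
def wood(c,lo=(8,70,90),hi=(28,255,255),roi=None,z=10,hull=True):
    m=cv2.inRange(cv2.cvtColor(c["img"],cv2.COLOR_BGR2HSV),lo,hi)
    if roi: k=np.zeros_like(m);x0,y0,x1,y1=roi;k[y0:y1,x0:x1]=1;m=m*k
    m=cv2.morphologyEx(m,cv2.MORPH_OPEN,np.ones((3,3)))
    n,l,st,_=cv2.connectedComponentsWithStats(m)
    big=1+np.argmax(st[1:,4]); keep=[i for i in range(1,n) if st[i,4]>0.15*st[big,4]]
    m=np.isin(l,keep).astype(np.uint8)
    p=np.vstack([q[:,0] for q in cv2.findContours(m,0,cv2.CHAIN_APPROX_NONE)[0]])
    return np.array([ray(c,u,z)[:2] for u in p],np.float32)
def red(c,z,roi):
    m=cv2.inRange(cv2.cvtColor(c["img"],cv2.COLOR_BGR2HSV),(0,150,90),(7,255,255))|cv2.inRange(cv2.cvtColor(c["img"],cv2.COLOR_BGR2HSV),(172,150,90),(180,255,255))
    k=np.zeros_like(m);x0,y0,x1,y1=roi;k[y0:y1,x0:x1]=1;m=cv2.morphologyEx(m*k,cv2.MORPH_CLOSE,np.ones((9,9)))
    q=max(cv2.findContours(m,0,cv2.CHAIN_APPROX_NONE)[0],key=cv2.contourArea)[:,0]
    return np.array([ray(c,u,z)[:2] for u in q],np.float32)
E
python3 - <<'E'
from h import *
w1,w2,w3=[pickle.load(open(f"w{i}.pkl","rb")) for i in(1,2,3)]
R=cv2.minAreaRect
print("oblong",R(wood(w2,roi=(240,140,365,215))))
print("square",R(wood(w3,roi=(205,22,305,125))))
print("trivet",R(wood(w3,roi=(205,145,310,240))))
p=wood(w2,roi=(210,20,320,110));print("tri",cv2.minEnclosingTriangle(p.reshape(-1,1,2)))
p=wood(w1,roi=(220,170,310,300));print("tri1",cv2.minEnclosingTriangle(p.reshape(-1,1,2)))
for z in(108,118):print("spice",cv2.minEnclosingCircle(red(w3,z,(205,22,305,105))))
p=red(w2,96,(210,0,300,82));print("honey",cv2.minEnclosingCircle(p),R(p))
print("salt",ray(w2,(307,192),95))
print("mill",ray(w1,(325,97),180))
S=pickle.load(open("scene0.pkl","rb"));D=pickle.load(open("side0.pkl","rb"))
for nm,c,roi in(("D",D,(125,205,170,248)),("S",S,(165,165,207,200))):
    p=wood(c,lo=(8,60,110),roi=roi);print("round",nm,cv2.minEnclosingCircle(p),cv2.boundingRect(p))
print("D tri",cv2.minEnclosingTriangle(wood(D,roi=(165,230,215,280)).reshape(-1,1,2)))
E
```

```text
oblong ((475.2055358886719, 135.75965881347656), (63.879451751708984, 120.74198913574219), 87.05879211425781)
square ((428.0351257324219, 7.56207275390625), (85.7696762084961, 84.82887268066406), 88.00371551513672)
trivet ((429.52099609375, -121.6939697265625), (93.20010375976562, 94.27627563476562), 30.568546295166016)
tri (4876.984375, array([[[382.8977 , 215.38889]],

       [[398.44385, 294.15152]],

       [[516.20764, 263.36575]]], dtype=float32))
tri1 (4925.734375, array([[[518.1403 , 225.60802]],

       [[390.43576, 250.8327 ]],

       [[404.00568, 325.29507]]], dtype=float32))
spice ((427.89727783203125, 4.239780902862549), 23.435523986816406)
spice ((428.321044921875, 2.8087573051452637), 22.58903694152832)
honey ((423.6922607421875, 262.89556884765625), 28.830642700195312) ((423.8271789550781, 262.1801452636719), (55.49275207519531, 53.866058349609375), 89.88506317138672)
salt [472.54154829 139.44698863  95.        ]
mill [470.79006737 396.52116271 180.        ]
round D ((469.7430114746094, 404.4906311035156), 46.17005920410156) (424, 360, 90, 91)
round S ((471.6348571777344, 401.0081481933594), 49.91368103027344) (424, 358, 97, 93)
D tri (5427.75, array([[[382.47714, 215.11986]],

       [[402.6602 , 325.53378]],

       [[487.59283, 252.31525]]], dtype=float32))
```

>>> jog_arm(deltas=[[[0.055, -0.006, 0, 0], [0.056, -0.006, 0, 0], [0, 0, 0.06, 0], [0, 0, 0.06, 0], [0, 0, 0.053, 0]]])

```text
time: 3.92
position: [427.5, 8.3, 230.1]
eef_rot: [-0.0, 0.705, 0.709, 0.0]
ft_force: [0.3, 1.4, -0.9]
gripper_width: 1.004
gripper_force: 0.0
```

>>> jog_arm(deltas=[[[0, 0, 0, 0], [0, 0, 0, 0], [0, 0, 0, 0], [0, 0, 0, 0], [0, 0, 0, 0]]], fingers=1, newtons=20)

```text
time: 4.55
position: [428.7, 5.0, 233.3]
eef_rot: [0.001, 0.707, 0.707, 0.001]
ft_force: [-0.5, 0.4, 4.8]
gripper_width: 0.503
gripper_force: 20.0
```

>>> jog_arm(deltas=[[[0, 0, -0.02, 0], [0, 0, -0.02, 0], [-0.04, 0.001, 0, 0], [-0.045, 0, 0, 0], [-0.04, 0, 0, 0]]])

```text
time: 5.18
position: [428.7, -121.3, 272.1]
eef_rot: [0.0, 0.707, 0.707, 0.0]
ft_force: [1.4, 0.1, -1.0]
gripper_width: 0.503
gripper_force: 20.0
```

>>> jog_arm(deltas=[[[0, 0, 0, 0], [0, 0, 0.02, 0], [0, 0, 0.012, 0], [0, 0, 0.008, 0], [0, 0, 0, 0]]])

```text
time: 5.8
position: [429.0, -119.4, 231.9]
eef_rot: [-0.0, 0.707, 0.707, -0.0]
ft_force: [-1.5, 0.7, 1.0]
gripper_width: 0.5
gripper_force: 20.0
```

>>> jog_arm(deltas=[[[0, 0, 0, 0], [0, 0, 0, 0], [0, 0, 0, 0], [0, 0, 0, 0]]], fingers=-1)

```text
time: 6.3
position: [428.9, -119.9, 231.7]
eef_rot: [0.0, 0.707, 0.707, 0.0]
ft_force: [-0.3, 0.1, 0.1]
gripper_width: 0.932
gripper_force: 0.0
```

>>> jog_arm(deltas=[[[0, 0, -0.04, 0], [0, 0, -0.06, 0], [0, 0, -0.06, 0], [0, 0, 0, 0], [0, 0, 0, 0]]])

```text
time: 6.92
position: [428.6, -119.8, 391.4]
eef_rot: [0.0, 0.707, 0.707, -0.0]
ft_force: [-0.5, 0.4, 0.5]
gripper_width: 1.001
gripper_force: 0.0
```

```bash
python3 -c "
from h import *
print(env.read_state()['position'])
c=wcam('w4');D=env.camera('side');S=env.camera('scene')
b=cv2.resize(D['img'][180:320,110:420],(800,361));cv2.imwrite('pics/sd4.png',b)
p=red(D,118,(340,220,400,300));print(cv2.minEnclosingCircle(p))
p=red(S,118,(300,260,370,340));print(cv2.minEnclosingCircle(p))
print('square',cv2.minAreaRect(wood(c,roi=(205,0,310,125))),cv2.minAreaRect(wood(D,roi=(275,250,335,305))))
cv2.imwrite('pics/m4.png',np.vstack([np.hstack([c['img'][:240,100:460],np.zeros((240,440,3),np.uint8)]),b[:360]]))"
```

```text
[ 428.63448256 -119.80479198  391.42384236]Traceback (most recent call last):
  File "<string>", line 6, in <module>
    p=red(D,118,(340,220,400,300));print(cv2.minEnclosingCircle(p))
  File "h.py", line 30, in red
    q=max(cv2.findContours(m,0,cv2.CHAIN_APPROX_NONE)[0],key=cv2.contourArea)[:,0]
      ~~~^^^^^^^^^^^^^^^^^^^^^^^^^^^^^^^^^^^^^^^^^^^^^^^^^^^^^^^^^^^^^^^^^^^^
ValueError: max() iterable argument is empty
```

```bash
python3 -c "
from h import *
c=pickle.load(open('w4.pkl','rb'))
p=wood(c,roi=(205,0,310,125));print(cv2.minAreaRect(p),cv2.boundingRect(p))"
```

```text
((427.41796875, 6.980857849121094), (85.01763153076172, 83.83087158203125), 88.82601165771484) (384, -36, 85, 86)
```

>>> jog_arm(deltas=[[[0.06, 0.011, 0, 0], [0.06, 0, 0, 0], [0.06, 0, 0, 0], [0.06, 0, 0, 0], [0.06, 0, 0, 0]]])

```text
time: 7.7
position: [439.2, 181.9, 389.9]
eef_rot: [-0.0, 0.707, 0.707, -0.001]
ft_force: [0.8, 0.6, -0.4]
gripper_width: 0.997
gripper_force: 0.0
```

>>> jog_arm(deltas=[[[0.01, 0, 0, 0], [0, 0, 0, 0], [0, 0, 0, 0]]])

```text
time: 8.07
position: [439.9, 188.9, 390.9]
eef_rot: [-0.0, 0.708, 0.707, -0.001]
ft_force: [0.9, 0.2, 0.2]
gripper_width: 0.998
gripper_force: 0.0
```

```bash
python3 -c "
from h import *
wcam('w5')
D=env.camera('side');S=env.camera('scene');pickle.dump((S,D),open('sd5.pkl','wb'))
cv2.imwrite('pics/sd5.png',D['img'])"
```

>>> jog_arm(deltas=[[[0.06, 0, 0, 0], [0.06, 0, 0, 0], [0, 0, 0, 0], [0, 0, 0, 0]]])

```text
time: 8.72
position: [440.1, 309.4, 391.5]
eef_rot: [0.0, 0.707, 0.707, -0.001]
ft_force: [0.0, 0.5, 0.9]
gripper_width: 1.003
gripper_force: 0.0
```

```bash
python3 -c "
from h import *
wcam('w6');D=pickle.load(open('sd5.pkl','rb'))[1]
A=[pickle.load(open(f'w{i}.pkl','rb'))['img'][:300,90:490] for i in (5,6)]
b=cv2.resize(D['img'][180:320,110:420],(664,300));b=np.hstack([b,np.zeros((300,136,3),np.uint8)])
cv2.imwrite('pics/m6.png',np.vstack([np.hstack(A),b]))"
```

```text
(no output)
```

View pics/m6.png

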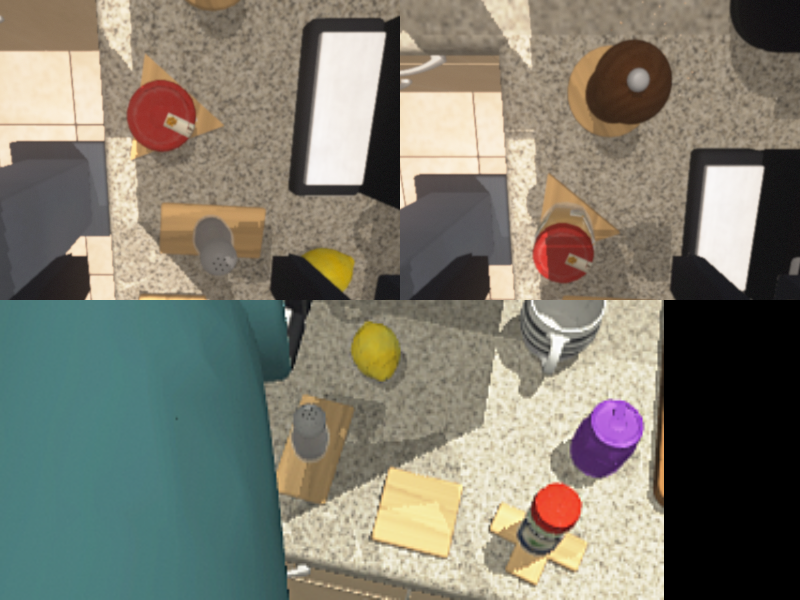

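The square is now empty and the spice jar stands on the trivet (composite 548,510). The mill's button is at (328,79) in w6, and the honey jar's tag strip is turned about −20°. Measuring again.

Run:
```python
from h import *
w5,w6=[pickle.load(open(f"w{i}.pkl","rb")) for i in(5,6)];S,D=pickle.load(open("sd5.pkl","rb"))
R=cv2.minAreaRect
print("sq",R(wood(D,roi=(280,250,328,305)))[:2])
print("spice D",cv2.minEnclosingCircle(red(D,118,(350,255,390,300))))
g=cv2.cvtColor(w6["img"],cv2.COLOR_BGR2HSV)
m=((g[...,1]<70)&(g[...,2]>110)).astype(np.uint8);k=np.zeros_like(m);k[66:94,314:342]=1;m*=k
mo=cv2.moments(m,True);u=(mo["m10"]/mo["m00"],mo["m01"]/mo["m00"]);print("btn",u,mo["m00"],ray(w6,u,168+10),ray(w6,u,180))
m=cv2.inRange(g,(0,40,15),(25,255,95));k=np.zeros_like(m);k[30:140,260:370]=1;m*=k
q=max(cv2.findContours(m,0,cv2.CHAIN_APPROX_NONE)[0],key=cv2.contourArea);print("head px",cv2.boundingRect(q));
p=wood(w6,lo=(8,60,110),roi=(250,35,370,145))
e=p[(p[:,0]<468)];print("round hull",cv2.boundingRect(p),end=" ")
from scipy.optimize import least_squares
h=cv2.convexHull(p)[:,0]
print(least_squares(lambda c:np.hypot(*(h-c).T)-45,[470,400],loss="soft_l1").x)
for n,w,roi in(("5",w5,(215,50,320,165)),("6",w6,(225,170,320,300))):
    p=wood(w,roi=roi);print("tri",n,cv2.minEnclosingTriangle(p.reshape(-1,1,2))[1].reshape(3,2).tolist())
print("honey",cv2.minEnclosingCircle(red(w5,96,(205,60,300,165))),cv2.minEnclosingCircle(red(w6,96,(210,205,310,295))))
cv2.imwrite("pics/hz.png",np.hstack([cv2.resize(w5["img"][50:170,200:330],(390,360),interpolation=2),cv2.resize(w6["img"][170:290,210:340],(390,360),interpolation=2)]))
```

```text
sq ((427.679931640625, 7.584194183349609), (83.72295379638672, 85.41377258300781))
spice D ((424.46575927734375, -118.73916625976562), 24.843204498291016)
btn (328.17426273458443, 78.70777479892762) 373.0 [470.92475987 402.08896335 178.        ] [470.59391645 401.88011913 180.        ]
head px (276, 39, 86, 85)
round hull (425, 360, 77, 92) [469.97173057 406.04061912]
tri 5 [[382.75146484375, 215.4461669921875], [403.3145446777344, 324.8560485839844], [487.97906494140625, 253.13710021972656]]
tri 6 [[390.6575012207031, 257.6622314453125], [404.2687683105469, 328.142333984375], [510.817138671875, 234.00840759277344]]
honey ((423.87042236328125, 262.22430419921875), 27.158029556274414) ((424.1349792480469, 264.49078369140625), 28.711950302124023)
```

View pics/hz.png

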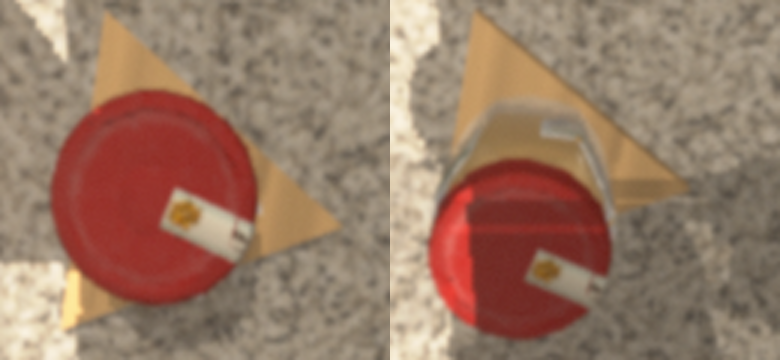

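Mill at (470.8, 402), round coaster at about (470.5, 404), and square at (427.6, 7.4). I'll grip the mill closing along y, which keeps the gripper's body clear of the toaster and coffee machine.

>>> jog_arm(deltas=[[[0, 0, 0, -10.7], [0, 0, 0, -10.7], [0, 0, 0, -10.7], [0, 0, 0, -10.7], [0, 0, 0, -10.7]]])

```text
time: 9.4
position: [440.2, 308.3, 391.8]
eef_rot: [0.0, 0.312, 0.95, -0.0]
ft_force: [-0.4, -0.4, 0.8]
gripper_width: 0.999
gripper_force: 0.0
```

>>> jog_arm(deltas=[[[0, 0, 0, -10.7], [0, 0, 0, -10.7], [0, 0, 0, -10.7], [0, 0, 0, -4.4], [0, 0, 0, 0]]])

```text
time: 10.02
position: [440.2, 308.6, 391.8]
eef_rot: [0.0, 0.002, 1.0, -0.0]
ft_force: [0.1, -0.7, -0.6]
gripper_width: 1.0
gripper_force: 0.0
```

>>> jog_arm(deltas=[[[-0.011, 0.032, 0, 0], [-0.01, 0.03, 0, 0], [-0.01, 0.03, 0, 0], [0, 0, 0, 0], [0, 0, 0, 0]]])

```text
time: 10.65
position: [470.9, 401.0, 391.4]
eef_rot: [-0.0, 0.001, 1.0, -0.001]
ft_force: [-0.0, -0.3, 0.6]
gripper_width: 1.002
gripper_force: 0.0
```

>>> jog_arm(deltas=[[[0, 0, 0.03, 0], [0, 0, 0.04, 0], [0, 0, 0.024, 0], [0, 0, 0, 0]]])

```text
time: 11.15
position: [469.9, 400.1, 295.3]
eef_rot: [-0.002, 0.001, 1.0, -0.002]
ft_force: [0.1, 0.5, -0.2]
gripper_width: 0.999
gripper_force: 0.0
```

>>> jog_arm(deltas=[[[0, 0, 0, 0], [0, 0, 0, 0], [0, 0, 0, 0], [0, 0, 0, 0], [0, 0, 0, 0]]], fingers=1, newtons=25)

```text
time: 11.78
position: [471.2, 402.3, 298.4]
eef_rot: [0.0, 0.0, 1.0, 0.0]
ft_force: [-0.4, -0.2, 2.4]
gripper_width: 0.544
gripper_force: 24.9
```

>>> jog_arm(deltas=[[[0, 0, -0.02, 0], [0, 0, -0.04, 0], [0, 0, -0.04, 0], [0, 0, -0.03, 0], [0, 0, 0, 0]]])

```text
time: 12.4
position: [471.6, 402.7, 432.0]
eef_rot: [0.003, 0.0, 1.0, 0.002]
ft_force: [0.5, 0.7, -2.7]
gripper_width: 0.536
gripper_force: 25.0
```

>>> jog_arm(deltas=[[[0.022, -0.02, 0, 0], [0.021, -0.04, 0, 0], [0, -0.045, 0, 0], [0, -0.045, 0, 0], [0, -0.045, 0, 0]]])

```text
time: 13.02
position: [427.1, 205.7, 425.8]
eef_rot: [-0.001, -0.0, 1.0, -0.001]
ft_force: [0.6, -0.6, -1.7]
gripper_width: 0.539
gripper_force: 25.0
```

>>> jog_arm(deltas=[[[0, -0.045, 0, 0], [0, -0.045, 0, 0], [0, -0.045, 0, 0], [0, -0.04, 0, 0], [0, -0.025, 0, 0]]])

```text
time: 13.65
position: [427.0, 5.5, 425.9]
eef_rot: [-0.001, 0.001, 1.0, -0.0]
ft_force: [-1.2, -0.1, -1.1]
gripper_width: 0.541
gripper_force: 25.0
```

>>> jog_arm(deltas=[[[0, 0, 0, 0], [0, 0, 0, 0], [0, 0, 0.04, 0], [0, 0, 0.04, 0], [0, 0, 0.025, 0]]])

```text
time: 14.28
position: [427.0, 8.4, 320.2]
eef_rot: [-0.002, -0.001, 1.0, 0.0]
ft_force: [-0.6, -1.0, -1.8]
gripper_width: 0.54
gripper_force: 25.0
```

>>> jog_arm(deltas=[[[0, 0, 0.012, 0], [0, 0, 0.008, 0], [0, 0, 0.004, 0], [0, 0, 0, 0]]])

```text
time: 14.78
position: [428.3, 7.2, 299.3]
eef_rot: [0.0, 0.0, 1.0, -0.0]
ft_force: [0.0, -1.0, -2.9]
gripper_width: 0.544
gripper_force: 25.0
```

>>> jog_arm(deltas=[[[0, 0, 0.001, 0], [0, 0, 0.0005, 0], [0, 0, 0, 0]]])

```text
time: 15.15
position: [428.5, 7.1, 298.4]
eef_rot: [0.001, 0.0, 1.0, -0.0]
ft_force: [-1.3, 0.4, 4.7]
gripper_width: 0.54
gripper_force: 24.9
```

>>> jog_arm(deltas=[[[0, 0, 0, 0], [0, 0, 0, 0], [0, 0, 0, 0], [0, 0, 0, 0], [0, 0, 0, 0]]], fingers=-1)

```text
time: 15.78
position: [427.9, 7.1, 297.1]
eef_rot: [-0.0, 0.0, 1.0, 0.0]
ft_force: [0.3, 0.4, -0.1]
gripper_width: 0.999
gripper_force: 0.0
```

>>> jog_arm(deltas=[[[0, 0, -0.03, 0], [0, 0, -0.06, 0], [0, 0, 0, 0], [0, 0, 0, 0]]])

```text
time: 16.27
position: [427.8, 7.2, 387.1]
eef_rot: [0.0, 0.0, 1.0, -0.0]
ft_force: [-0.7, 0.2, -0.3]
gripper_width: 1.002
gripper_force: 0.0
```

>>> jog_arm(deltas=[[[0, 0.056, 0, 0], [-0.016, 0.05, 0, 0], [-0.016, 0.05, 0, 0], [-0.02, 0.05, 0, 0], [0, 0.05, 0, 0]]])

```text
time: 16.9
position: [480.1, 264.6, 384.6]
eef_rot: [-0.002, 0.0, 1.0, -0.001]
ft_force: [0.1, -0.3, -0.9]
gripper_width: 1.003
gripper_force: 0.0
```

>>> jog_arm(deltas=[[[0, 0, 0.04, 0], [0, 0, 0.04, 0], [0, 0, 0, 0], [0, 0, 0, 0], [0, 0, 0, 0]]])

```text
time: 17.52
position: [480.8, 263.3, 309.1]
eef_rot: [0.001, 0.0, 1.0, 0.001]
ft_force: [-0.3, 0.3, 0.5]
gripper_width: 0.999
gripper_force: 0.0
```

Run:
```python
from h import *
c=wcam('w7');D=env.camera('side');S=env.camera('scene');pickle.dump((S,D),open('sd7.pkl','wb'))
D0=pickle.load(open("side0.pkl","rb"));S0=pickle.load(open("scene0.pkl","rb"))
f=lambda i,w,h:cv2.resize(i,(w,h),interpolation=2)
cv2.imwrite("pics/m7.png",np.vstack([np.hstack([f(c["img"][:300,110:430],320,300),f(D0["img"][225:285,165:221],240,300),f(S0["img"][180:240,182:230],240,300)]),f(D["img"][180:320,130:502],800,300)]))
```

```text
(no output)
```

View pics/m7.png

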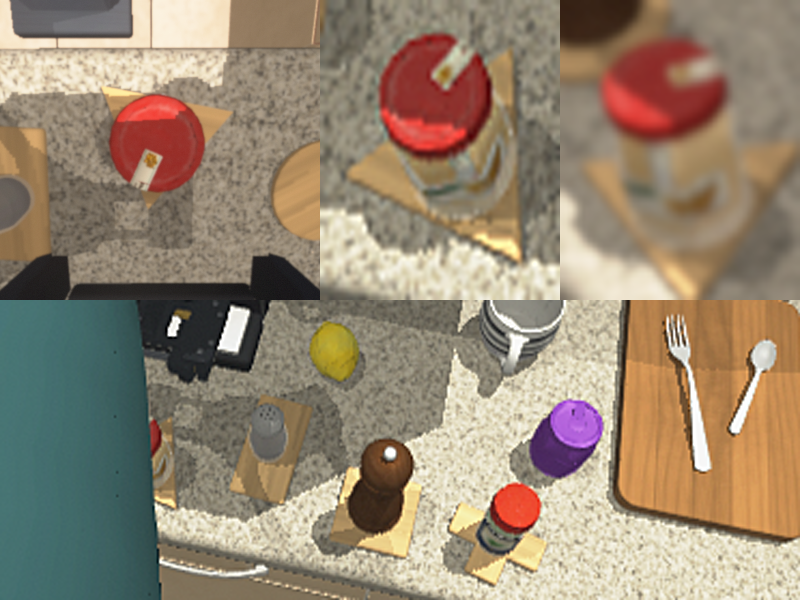

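The mill stands in the middle of the square. The honey tag runs at about −24°, so I'll grip across that line first; the measured opening will tell me which axis it is (56 or 62 mm).

>>> jog_arm(deltas=[[[0.03, 0, 0, 0], [0.026, 0, 0, 0], [0, 0, 0, 10.7], [0, 0, 0, 10.7], [0, 0, 0, 2.6]]])

```text
time: 18.3
position: [424.1, 263.2, 308.2]
eef_rot: [0.001, 0.209, 0.978, 0.001]
ft_force: [-0.5, -0.1, -0.6]
gripper_width: 1.0
gripper_force: 0.0
```

>>> jog_arm(deltas=[[[0, 0, 0, 0], [0, 0, 0.03, 0], [0, 0, 0.04, 0], [0, 0, 0.022, 0], [0, 0, 0, 0]]])

```text
time: 18.92
position: [423.1, 262.6, 213.7]
eef_rot: [-0.001, 0.208, 0.978, -0.001]
ft_force: [0.6, -0.1, -0.3]
gripper_width: 0.997
gripper_force: 0.0
```

>>> jog_arm(deltas=[[[0, 0, 0, 0], [0, 0, 0, 0], [0, 0, 0, 0], [0, 0, 0, 0], [0, 0, 0, 0]]], fingers=1, newtons=15)

```text
time: 19.55
position: [424.3, 263.1, 216.3]
eef_rot: [0.0, 0.208, 0.978, 0.0]
ft_force: [-1.2, -1.7, 5.7]
gripper_width: 0.672
gripper_force: 15.0
```

>>> jog_arm(deltas=[[[0, 0, 0, 0], [0, 0, 0, 0], [0, 0, 0, 0]]], newtons=40)

```text
time: 19.92
position: [424.3, 263.2, 216.3]
eef_rot: [0.0, 0.208, 0.978, 0.0]
ft_force: [-1.3, -2.1, 6.5]
gripper_width: 0.662
gripper_force: 39.9
```

>>> jog_arm(deltas=[[[0, 0, 0, 0], [0, 0, 0, 0], [0, 0, 0, 0], [0, 0, 0, -10.7], [0, 0, 0, -10.7]]], fingers=-1)

```text
time: 20.55
position: [423.9, 263.1, 215.0]
eef_rot: [-0.0, 0.02, 1.0, -0.0]
ft_force: [0.4, 0.1, 0.2]
gripper_width: 1.001
gripper_force: 0.0
```

>>> jog_arm(deltas=[[[0, 0, 0, 0], [0, 0, 0, 0], [0, 0, 0, 0], [0, 0, 0, 0], [0, 0, 0, 0]]], fingers=1, newtons=15)

```text
time: 21.18
position: [424.0, 263.1, 215.2]
eef_rot: [-0.0, 0.023, 1.0, -0.0]
ft_force: [0.1, -1.2, -0.4]
gripper_width: 0.629
gripper_force: 14.9
```

The opening of 0.629 is about 56 mm, so this is the x axis. I'll lift the honey and take it to the round coaster.

>>> jog_arm(deltas=[[[0, 0, 0, 0], [0, 0, 0, 0], [0, 0, -0.015, 0], [0, 0, -0.025, 0], [0, 0, 0, -2.6]]], newtons=40)

```text
time: 21.8
position: [424.9, 263.7, 258.0]
eef_rot: [0.002, -0.0, 1.0, 0.001]
ft_force: [0.4, -0.3, -3.0]
gripper_width: 0.627
gripper_force: 39.6
```

>>> jog_arm(deltas=[[[0, 0.02, 0, 0], [-0.015, 0.035, 0, 0], [-0.0165, 0.04, 0, 0], [-0.015, 0.03, 0, 0], [0, 0.016, 0, 0]]])

```text
time: 22.42
position: [470.8, 406.5, 255.1]
eef_rot: [0.0, 0.0, 1.0, 0.0]
ft_force: [-0.5, 0.1, -2.3]
gripper_width: 0.623
gripper_force: 39.6
```

>>> jog_arm(deltas=[[[0, 0, 0, 0], [0, 0, 0.02, 0], [0, 0, 0.012, 0], [0, 0, 0.006, 0], [0, 0, 0.002, 0]]])

```text
time: 23.05
position: [470.2, 403.3, 215.2]
eef_rot: [-0.001, 0.0, 1.0, -0.001]
ft_force: [-4.9, -4.9, 9.3]
gripper_width: 0.621
gripper_force: 39.7
```

>>> jog_arm(deltas=[[[0, 0, 0, 0], [0, 0, 0, 0]]])

```text
time: 23.3
position: [470.7, 404.1, 215.3]
eef_rot: [0.0, 0.0, 1.0, 0.0]
ft_force: [-0.8, -0.8, -2.8]
gripper_width: 0.625
gripper_force: 39.6
```

>>> jog_arm(deltas=[[[0, 0, 0.001, 0], [0, 0, 0, 0]]])

```text
time: 23.55
position: [470.8, 404.2, 215.2]
eef_rot: [0.0, 0.0, 1.0, 0.0]
ft_force: [-1.9, -2.7, 5.2]
gripper_width: 0.623
gripper_force: 39.7
```

>>> jog_arm(deltas=[[[0, 0, 0, 0], [0, 0, 0, 0], [0, 0, 0, 0], [0, 0, -0.03, 0], [0, 0, -0.06, 0]]], fingers=-1)

```text
time: 24.18
position: [469.3, 403.2, 301.4]
eef_rot: [-0.003, 0.0, 1.0, -0.002]
ft_force: [0.2, 0.7, -0.2]
gripper_width: 0.997
gripper_force: 0.0
```

>>> jog_arm(deltas=[[[0, 0, -0.06, 0], [0, -0.06, -0.02, 0], [0, -0.06, 0, 0], [-0.01, -0.06, 0, 0], [0, -0.02, 0, 0]]])

```text
time: 24.8
position: [480.5, 202.3, 384.1]
eef_rot: [0.0, 0.002, 1.0, -0.0]
ft_force: [0.2, -0.3, -0.0]
gripper_width: 1.001
gripper_force: 0.0
```

>>> jog_arm(deltas=[[[0, 0, 0, 0], [0, 0, 0, 0], [0, 0, 0, 0]]])

```text
time: 25.18
position: [480.4, 206.2, 383.8]
eef_rot: [-0.0, -0.001, 1.0, 0.0]
ft_force: [0.5, -0.4, 0.1]
gripper_width: 0.995
gripper_force: 0.0
```

Run:
```python
from h import *
c=wcam('w8')
R=cv2.minAreaRect
cv2.imwrite("pics/w8v.png",c["img"])
print("tri",cv2.minEnclosingTriangle(wood(c,roi=(270,60,420,190)).reshape(-1,1,2))[1].reshape(3,2).tolist())
```

```text
tri [[382.9544372558594, 214.45956420898438], [402.6260070800781, 325.3851318359375], [487.94384765625, 253.23477172851562]]
```

View pics/w8v.png

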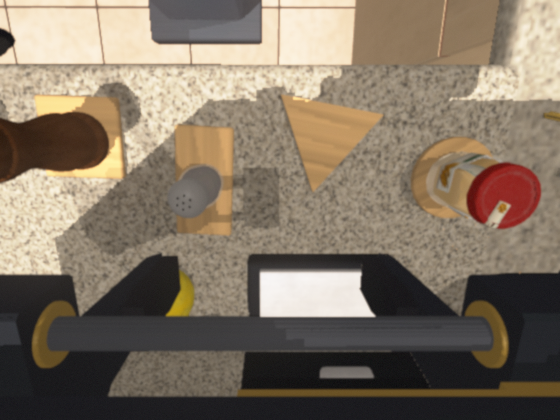

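The triangle is empty with its centre at (424.5, 264.4), and the honey stands on the round coaster at (465,185). The salt top is at (184,199) with its base near (207,183). I'll spin back to closing along x for the salt, which clears the mill.

Run:
```python
from h import *
c=pickle.load(open("w8.pkl","rb"))
for z in (90,97): print(ray(c,(184,199),z))
print("obl",cv2.minAreaRect(wood(c,roi=(165,115,240,245))))
print(proj(c,[[472.5,138,10],[472.5,138,97]]))
```

```text
[474.09361051 133.65441595  90.        ]
[472.37848165 135.51369177  97.        ]
obl ((474.717529296875, 135.2178955078125), (63.46274948120117, 120.61909484863281), 87.06543731689453)
[[206.25722081 180.0210874 ]
 [187.00544262 199.14884043]]
```

>>> jog_arm(deltas=[[[0, 0, 0, 10.7], [0, 0, 0, 10.7], [0, 0, 0, 10.7], [0, 0, 0, 10.7], [0, 0, 0, 10.7]]])

```text
time: 25.85
position: [480.4, 205.8, 383.8]
eef_rot: [-0.0, 0.452, 0.892, -0.0]
ft_force: [0.3, 0.7, 0.7]
gripper_width: 0.998
gripper_force: 0.0
```

>>> jog_arm(deltas=[[[0, 0, 0, 10.7], [0, 0, 0, 10.7], [0, 0, 0, 10.7], [0, 0, 0, 4.4], [0, 0, 0, 0]]])

```text
time: 26.48
position: [480.4, 205.7, 383.8]
eef_rot: [-0.0, 0.706, 0.708, -0.0]
ft_force: [-0.2, 0.6, 0.1]
gripper_width: 1.003
gripper_force: 0.0
```

>>> jog_arm(deltas=[[[-0.035, -0.0075, 0, 0], [-0.034, 0, 0, 0], [0, 0, 0, 0], [0, 0, 0.05, 0], [0, 0, 0.05, 0]]])

```text
time: 27.1
position: [473.7, 136.9, 284.0]
eef_rot: [0.001, 0.707, 0.707, 0.002]
ft_force: [0.1, -0.2, 0.3]
gripper_width: 0.995
gripper_force: 0.0
```

>>> jog_arm(deltas=[[[0, 0, 0.045, 0], [0, 0, 0.034, 0], [0, 0, 0, 0], [0, 0, 0, 0]]])

```text
time: 27.6
position: [473.8, 136.6, 206.1]
eef_rot: [0.0, 0.707, 0.707, 0.001]
ft_force: [-0.3, -1.1, 0.2]
gripper_width: 1.002
gripper_force: 0.0
```

>>> jog_arm(deltas=[[[0, 0, 0, 0], [0, 0, 0, 0], [0, 0, 0, 0], [0, 0, 0, 0], [0, 0, 0, 0]]], fingers=1, newtons=20)

```text
time: 28.22
position: [473.1, 135.8, 205.1]
eef_rot: [0.0, 0.707, 0.707, 0.0]
ft_force: [0.5, 0.6, -0.1]
gripper_width: 0.465
gripper_force: 20.1
```

The opening is a bit small (0.465, about 41 mm). I'll lift and check with a picture.

>>> jog_arm(deltas=[[[0, 0, -0.015, 0], [0, 0, -0.02, 0], [0, 0, 0, 0], [0, 0, 0, 0]]])

```text
time: 28.72
position: [472.8, 135.8, 239.9]
eef_rot: [-0.0, 0.707, 0.707, -0.0]
ft_force: [0.2, 0.2, -1.6]
gripper_width: 0.464
gripper_force: 20.0
```

Run:
```python
from h import *
s=env.read_state();print(s["position"],s["gripper_width"])
c=wcam('w9');D=env.camera('side');S=env.camera('scene');pickle.dump((S,D),open('sd9.pkl','wb'))
g=np.array([473,136.5,90]);f=lambda i,w,h:cv2.resize(i,(w,h),interpolation=2)
def cr(c):
    u,v=proj(c,g)[0].astype(int);print(u,v);return f(c["img"][max(v-40,0):v+40,max(u-40,0):u+40],280,280)
cv2.imwrite("pics/m9.png",np.hstack([cr(D),cr(S),f(c["img"][140:420,150:390],240,280)]))
```

```text
[472.75301156 135.79011153 239.93364732] 0.46370987453055323
253 235
256 214
```

View pics/m9.png

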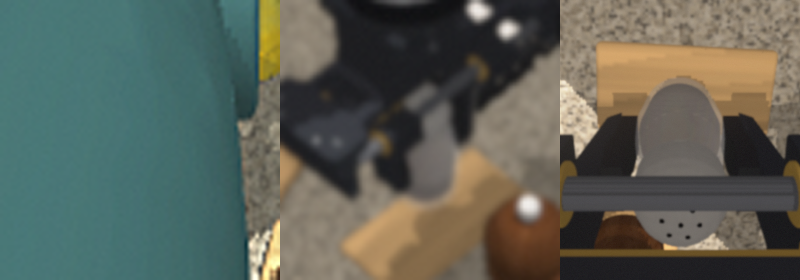

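Run:
```python
from h import *
c=pickle.load(open("w9.pkl","rb"))
print("far base edge y:",ray(c,(270,218),45)," near dome edge:",ray(c,(270,387),125))
for y in(128,136,144):print(y,proj(c,[[473,y,135],[473,y+22,45],[473-22,y,45],[473,y-17,125]]).round().tolist())
```

```text
far base edge y: [471.98058627 155.05764172  45.        ]  near dome edge: [471.84884931 117.03639518 125.        ]
128 [[274.0, 384.0], [272.0, 227.0], [234.0, 263.0], [273.0, 401.0]]
136 [[274.0, 362.0], [272.0, 213.0], [233.0, 250.0], [273.0, 382.0]]
144 [[274.0, 340.0], [272.0, 199.0], [233.0, 237.0], [273.0, 363.0]]
```

The salt hangs upright and nearly centred: its axis is at y ≈ 133.7 with the TCP at 135.8. On to the triangle.

>>> jog_arm(deltas=[[[0.02, -0.008, 0, 0], [0.03, -0.015, 0, 0], [0.035, -0.015, 0, 0], [0.03, -0.01, 0, 0], [0.016, 0, 0, 0]]])

```text
time: 29.5
position: [424.1, 267.9, 239.3]
eef_rot: [-0.0, 0.707, 0.708, -0.001]
ft_force: [-0.0, -0.2, -1.4]
gripper_width: 0.461
gripper_force: 20.0
```

>>> jog_arm(deltas=[[[0, 0, 0, 0], [0, 0, 0.015, 0], [0, 0, 0.012, 0], [0, 0, 0.006, 0], [0, 0, 0.002, 0]]])

```text
time: 30.12
position: [424.8, 266.2, 204.9]
eef_rot: [-0.0, 0.707, 0.707, -0.001]
ft_force: [-4.6, -4.8, 15.2]
gripper_width: 0.464
gripper_force: 20.0
```

>>> jog_arm(deltas=[[[0, 0, 0.0005, 0], [0, 0, 0, 0]]])

```text
time: 30.38
position: [424.7, 266.2, 205.0]
eef_rot: [-0.0, 0.707, 0.707, -0.001]
ft_force: [-4.7, -2.5, 8.2]
gripper_width: 0.46
gripper_force: 20.0
```

>>> jog_arm(deltas=[[[0, 0, 0, 0], [0, 0, 0, 0], [0, 0, 0, 0], [0, 0, -0.03, 0], [0, 0, -0.05, 0]]], fingers=-1)

```text
time: 31.0
position: [423.9, 266.2, 283.1]
eef_rot: [-0.001, 0.707, 0.707, -0.003]
ft_force: [0.5, 0.9, -0.7]
gripper_width: 0.989
gripper_force: 0.0
```

>>> jog_arm(deltas=[[[0, 0, -0.06, 0], [0, 0, -0.05, 0], [-0.06, 0, 0, 0], [-0.06, 0.004, 0, 0], [-0.06, 0, 0, 0]]])

```text
time: 31.62
position: [428.8, 85.4, 394.8]
eef_rot: [0.001, 0.707, 0.707, 0.001]
ft_force: [1.3, -0.0, -0.6]
gripper_width: 0.998
gripper_force: 0.0
```

>>> jog_arm(deltas=[[[-0.06, 0, 0, 0], [-0.06, 0, 0, 0], [-0.06, 0, 0, 0], [-0.06, 0, 0, 0], [-0.026, 0, 0, 0]]])

```text
time: 32.25
position: [428.5, -182.0, 394.5]
eef_rot: [0.0, 0.708, 0.706, -0.0]
ft_force: [-0.1, -0.1, 0.8]
gripper_width: 1.0
gripper_force: 0.0
```

>>> jog_arm(deltas=[[[0, 0, 0, 0], [0, 0, 0, 0], [0, 0, 0, 0]]])

```text
time: 32.62
position: [428.9, -178.0, 394.4]
eef_rot: [-0.0, 0.707, 0.708, 0.0]
ft_force: [-0.8, -1.4, 0.2]
gripper_width: 1.0
gripper_force: 0.0
```

Run:
```python
from h import *
print(env.read_state()["position"])
D=env.camera('side');S=env.camera('scene');c=wcam('w10');pickle.dump((S,D),open('sd10.pkl','wb'))
f=lambda i,w,h:cv2.resize(i,(w,h),interpolation=2)
cv2.imwrite("pics/m10.png",np.vstack([f(D["img"][170:320,110:410],600,300),np.hstack([f(S["img"][130:330,150:350],300,300),f(c["img"][120:420,100:400],300,300)])]))
```

```text
[ 428.93214371 -178.04988242  394.35645895]
```

View pics/m10.png

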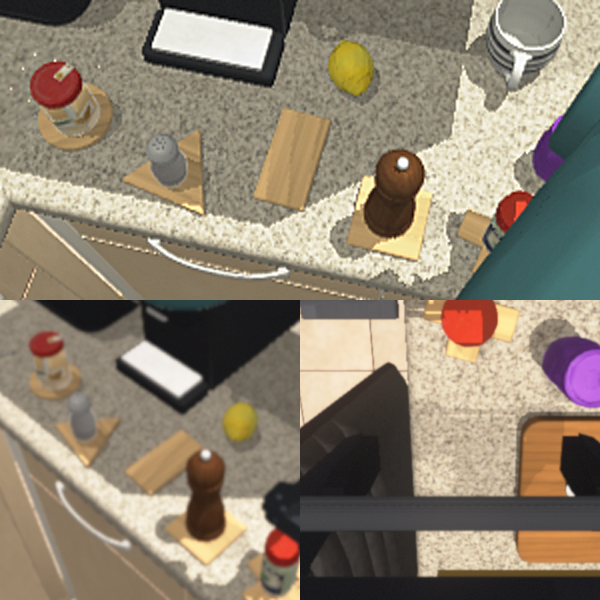

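Honey, salt and mill all stand well on their coasters, and the oblong is empty. The spice cap shows in the wrist view at about (268,140). Measuring the cap and the oblong.

Run:
```python
from h import *
c=pickle.load(open("w10.pkl","rb"));S,D=pickle.load(open("sd10.pkl","rb"))
print("spice",cv2.minEnclosingCircle(red(c,118,(220,90,320,190))),cv2.minEnclosingCircle(red(c,118,(220,90,320,190)))[1])
print("obl D",cv2.minAreaRect(wood(D,roi=(232,218,280,278))),"S",cv2.minAreaRect(wood(S,roi=(230,210,290,262))))
```

```text
spice ((427.791015625, -120.00309753417969), 21.542272567749023) 21.542272567749023
obl D ((474.5745849609375, 133.61976623535156), (62.208248138427734, 121.1122055053711), 87.29715728759766) S ((475.3573913574219, 115.67060852050781), (100.97045135498047, 123.28682708740234), 86.21796417236328)
```

>>> jog_arm(deltas=[[[0.03, -0.001, 0, 0], [0.0275, 0, 0, 0], [0, 0, 0.05, 0], [0, 0, 0.06, 0], [0, 0, 0.052, 0]]])

```text
time: 33.4
position: [427.7, -120.8, 231.1]
eef_rot: [0.0, 0.707, 0.708, 0.0]
ft_force: [0.2, 0.2, -0.0]
gripper_width: 1.001
gripper_force: 0.0
```

>>> jog_arm(deltas=[[[0, 0, 0, 0], [0, 0, 0, 0]]])

```text
time: 33.65
position: [428.9, -121.7, 234.1]
eef_rot: [0.001, 0.707, 0.707, 0.0]
ft_force: [-0.2, -0.3, 0.4]
gripper_width: 0.998
gripper_force: 0.0
```

>>> jog_arm(deltas=[[[0, 0, 0, 0], [0, 0, 0, 0], [0, 0, 0, 0], [0, 0, 0, 0], [0, 0, 0, 0]]], fingers=1, newtons=20)

```text
time: 34.28
position: [427.9, -121.7, 232.6]
eef_rot: [0.0, 0.707, 0.707, 0.0]
ft_force: [-0.4, -0.7, 0.8]
gripper_width: 0.499
gripper_force: 20.0
```

>>> jog_arm(deltas=[[[0, 0, -0.02, 0], [0, 0, -0.05, 0], [0, 0, -0.05, 0], [0, 0, -0.05, 0], [0, 0, -0.03, 0]]])

```text
time: 34.9
position: [428.1, -121.7, 435.2]
eef_rot: [0.001, 0.707, 0.707, 0.001]
ft_force: [0.3, -0.1, -0.9]
gripper_width: 0.502
gripper_force: 20.0
```

>>> jog_arm(deltas=[[[0, 0, 0, 0], [0, 0, 0, 0]]])

```text
time: 35.15
position: [427.4, -121.5, 430.6]
eef_rot: [-0.001, 0.707, 0.707, -0.001]
ft_force: [-0.2, -0.7, -1.3]
gripper_width: 0.502
gripper_force: 20.0
```

>>> jog_arm(deltas=[[[0.025, 0, 0, 0], [0.045, 0, 0, 0], [0.045, 0, 0, 0], [0.045, 0, 0, 0], [0.045, 0.01, 0, 0]]])

```text
time: 35.78
position: [436.8, 84.6, 429.6]
eef_rot: [-0.001, 0.707, 0.707, -0.002]
ft_force: [1.2, 1.0, -1.2]
gripper_width: 0.497
gripper_force: 20.0
```

>>> jog_arm(deltas=[[[0.035, 0.02, 0, 0], [0.016, 0.017, 0, 0], [0, 0, 0, 0], [0, 0, 0, 0]]])

```text
time: 36.28
position: [474.2, 133.9, 430.5]
eef_rot: [-0.001, 0.707, 0.707, -0.002]
ft_force: [0.5, -0.0, -1.5]
gripper_width: 0.499
gripper_force: 20.0
```

>>> jog_arm(deltas=[[[0, 0, 0.04, 0], [0, 0, 0.05, 0], [0, 0, 0.05, 0], [0, 0, 0.035, 0], [0, 0, 0.012, 0]]])

```text
time: 36.9
position: [472.9, 133.1, 242.7]
eef_rot: [-0.001, 0.708, 0.707, -0.002]
ft_force: [-0.2, -1.1, -0.9]
gripper_width: 0.505
gripper_force: 20.0
```

>>> jog_arm(deltas=[[[0, 0, 0.006, 0], [0, 0, 0.004, 0], [0, 0, 0, 0], [0, 0, 0, 0]]])

```text
time: 37.4
position: [475.4, 134.5, 236.5]
eef_rot: [0.001, 0.707, 0.707, 0.001]
ft_force: [0.0, -0.0, -0.8]
gripper_width: 0.503
gripper_force: 20.0
```

>>> jog_arm(deltas=[[[0, 0, 0.002, 0], [0, 0, 0.001, 0], [0, 0, 0, 0], [0, 0, 0, 0]]])

```text
time: 37.9
position: [475.0, 134.4, 232.6]
eef_rot: [0.0, 0.707, 0.707, 0.0]
ft_force: [-0.4, -0.8, 0.7]
gripper_width: 0.503
gripper_force: 20.0
```

Touching down. I'll release, lift clear and go back over the trivet for a final look.

>>> jog_arm(deltas=[[[0, 0, 0, 0], [0, 0, 0, 0], [0, 0, 0, 0], [0, 0, 0, 0], [0, 0, -0.03, 0]]], fingers=-1)

```text
time: 38.52
position: [473.5, 134.0, 260.4]
eef_rot: [-0.002, 0.707, 0.707, -0.003]
ft_force: [0.3, 0.6, 0.0]
gripper_width: 1.002
gripper_force: 0.0
```

>>> jog_arm(deltas=[[[0, 0, -0.06, 0], [0, 0, -0.06, 0], [0, 0, -0.02, 0], [-0.05, -0.045, 0, 0], [-0.06, 0, 0, 0]]])

```text
time: 39.15
position: [431.2, 27.8, 402.6]
eef_rot: [-0.0, 0.706, 0.708, 0.0]
ft_force: [1.3, -0.4, 0.0]
gripper_width: 1.0
gripper_force: 0.0
```

>>> jog_arm(deltas=[[[-0.06, 0, 0, 0], [-0.06, 0, 0, 0], [-0.06, 0, 0, 0], [-0.02, 0, 0, 0], [0, 0, 0, 0]]])

```text
time: 39.78
position: [432.9, -173.4, 402.4]
eef_rot: [-0.0, 0.708, 0.706, -0.0]
ft_force: [-1.1, 0.5, -0.4]
gripper_width: 0.997
gripper_force: 0.0
```

>>> jog_arm(deltas=[[[0, 0, 0, 0], [0, 0, 0, 0], [0, 0, 0, 0]]])

```text
time: 40.15
position: [433.2, -171.1, 402.5]
eef_rot: [0.0, 0.707, 0.708, 0.0]
ft_force: [0.0, -0.3, -0.8]
gripper_width: 0.997
gripper_force: 0.0
```

Run:
```python
from h import *
D=env.camera('side');S=env.camera('scene')
f=lambda i,w,h:cv2.resize(i,(w,h),interpolation=2)
cv2.imwrite("pics/m11.png",np.hstack([f(D["img"][170:320,110:360],500,300),f(S["img"][130:330,150:350],300,300)]))
for n,p,z,r in(("spice D",(474.8,134.8,118),118,24),("honey",(470.5,404,96),96,24)):
    u,v=proj(D,p)[0].astype(int);print(n,cv2.minEnclosingCircle(red(D,z,(u-r,v-r,u+r,v+r))))
    u,v=proj(S,p)[0].astype(int);print(n,"S",cv2.minEnclosingCircle(red(S,z,(u-r,v-r,u+r,v+r))))
```

```text
spice D ((471.05950927734375, 133.17352294921875), 25.006662368774414)
spice D S ((473.0838623046875, 127.81486511230469), 29.179790496826172)
honey ((469.6721496582031, 402.0203857421875), 29.553556442260742)
honey S ((471.2374267578125, 398.1370544433594), 29.149250030517578)
```

View pics/m11.png

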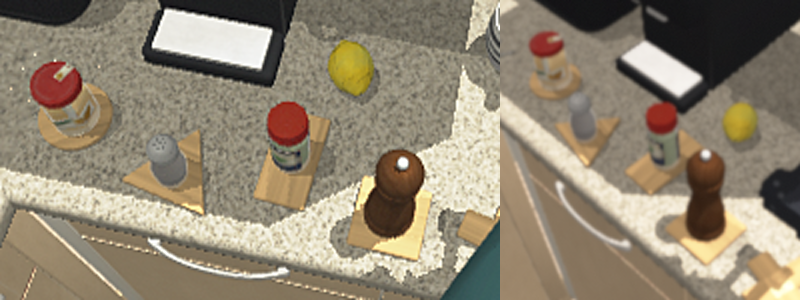

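All four stand upright in the middle of their own coasters: honey (65,105), salt (167,165), spice (290,145) and mill (392,195). The arm is clear, so I'm handing in.

```bash
python3 -c "
from bench import env
print(env.close_job())"
```

```text
the job is handed in; nothing more can be done
None
```

Job handed in at about 40 s: the mill is on the square coaster, the salt on the triangle, the honey on the round and the spice on the oblong, all standing upright near the middle in the final pictures, with nothing knocked over and the mug and purple jar never touched.

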